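Load the copper spacer sleeves into the tube magazine

ROBOT

A 6-joint arm with a two-finger parallel gripper is mounted at the origin on the work surface. World frame = base frame: x ahead of the robot, y to its left, z up, the work surface at z = 0. Lengths are in mm, angles in rad, forces in N, time in s.
With the tool pointing down it reaches from about 350 to 775 mm from the base axis. Payload 7.3 kg.
Tool frame: the origin (TCP) lies between the finger pads; the fingertips stand 25 mm ahead of it and the grasp point (between the pads) lies 6 mm ahead of it; z points along the fingers, y is the line along which they close (so a half turn about z gives the same grasp; the last joint's range is limited). The gripper opens to 92 mm and grips with 3 to 60 N. Pads are 19 mm wide; open, the fingers measure 130 mm over their backs; the gripper's body (75 mm by 190 mm) begins 47 mm behind the grasp point.
Start: joints at [-1.414, 0.342, 1.524, -0, 1.275, -0.146], TCP at [156.574, -501.128, 228.041] pointing down, gripper open.
Joint ranges: [-2.53, 2.53], [-0.77, 2.02], [0.04, 2.7], [-1, 4.14], [0.28, 2.66], [-3.11, 3.11]. Speed limits (rad/s): [2.57, 2.57, 3.14, 3.14, 3.14, 3.14].

INTERFACE

Orientations are given as [roll, pitch, yaw] about the fixed x, y, z axes, in that order (R = Rz(yaw) Ry(pitch) Rx(roll)).
In Python, from plant import bot gives the robot as it stands.
- The arm moves only by the tool play_rows, never from a script. Its argument "commands" is a list of rows, each an object of numbers: "x", "y", "z": the shift along the tool's x, y, z in m; "twist": the turn about the tool's z in degrees. In form: [{"x": .., "y": .., "z": .., "twist": ..}, ...]. A call has exactly 8 rows; each row is the pose to reach, as a shift and turn from the pose commanded when the call began, along the tool's axes at that moment; what a row does not reach only later rows make up. A row lasts 1/10 s, in which the tool goes at most 50 mm and 8.59 degrees, less where a joint would pass 70% of its speed; a pose out of reach is approached as far as the arm can. A call with a gripper value outside its range is refused whole. "jaw" is the closure, from 0 (fully open) to 1 (shut), set as the call begins (left out, the last holds). The fingers move at their own pace and stop on an object; the grip force is fixed at half the most. Time passes only in rows, so rows that repeat a pose let the fingers close, or fill a call up. It gives the time, the measured TCP pose, the force, the opening and the grip force at its end, in the units of the state.
- bot.get_obs(): the state, without advancing time (a new reading comes with each control period).
- bot.capture(name): name is "scene" or "top" or "wrist"; returns a dict with "pixels" (420x560x3 uint8, red, green, blue), "fx", "fy", "cx", "cy" (pixels), "eye" and "rotation" of the camera in the world. Camera axes: x right, y down, z forward; pixel columns grow to the right and rows downward; lengths in mm; the calibration is good to about 2 mm. A picture is of the moment at which its call begins. There is no depth.
- bot.close_job(): hands the job in; it is judged then, once.
The state is a dict: "time": time; "joint_positions": joint angles; "dq": joint speeds; "tau": joint torques, N m; "tool_pos": TCP position; "tcp_rot": TCP orientation; "contact_force": force on the tool from outside, world axes, zero at the start; "moment": the same for the moment, N m; "grip_width": finger opening in mm; "finger_force": force on a finger pad.
Only numpy, scipy, OpenCV 4.12 (cv2) and the standard library are available. Lean on these libraries where they do the work, as an engineer would, in place of code of your own. Each camera call takes 0.05 s, during which the arm holds its last target. There are 200 camera calls.

TASK

Load both copper spacer sleeves into the upright feed tube of the green-based magazine on the slate bench, one after the other through its flared mouth, so that they stand end to end in the tube, the lower one down on the tube's floor. Either copper sleeve may go first; leave the dark steel sleeve of the same size standing where it is.

Things in the scene. Friction and masses are not known exactly. Their poses are not given: they have to be found in the camera images.
- copper_sleeve_1: Copper-coloured straight round sleeve (pipe spacer), 36 mm outside diameter, 26 mm bore, 60 mm tall, standing upright on the bench; origin: centre of its lower end, z up along its axis. About 0.26 kg.
- copper_sleeve_2: A second copper sleeve, the same as the first: straight round sleeve (pipe spacer), 36 mm outside diameter, 26 mm bore, 60 mm tall, standing upright on the bench; origin: centre of its lower end, z up along its axis. About 0.26 kg.
- steel_sleeve: Dark grey steel straight round sleeve (pipe spacer), 36 mm outside diameter, 26 mm bore, 60 mm tall, standing upright on the bench; origin: centre of its lower end, z up along its axis. A bystander: it stays where it is.
- tube_floor (a point): Centre of the tube's floor, on its axis, 20 mm above the bench; z up, x towards the 13 mm wide sight slot up the tube. Magazine, fixed to the bench: green base 150 x 120 x 20 mm; upright grey tube, 50 mm inside, up to 128 mm above the floor; then a steel funnel mouth widening to 74 mm inside (80 mm outside), rim 148 mm above the floor. It takes two sleeves, which drop down it freely.
There are look-alikes about, which are no part of the job. What is shaped like the copper_sleeve_2 but blue is not meant.

How it is judged (in metres and radians):
At the end, for the whole second after the job is handed in: Both copper sleeves are at rest in the tube, upright within 10 degrees and within 15 mm of its axis: one on the tube floor (its lower end within 10 mm of it), the other on top of it (lower end 50 to 70 mm above the floor) (((horizontal distance between each of copper_sleeve_1, copper_sleeve_2 and tube_floor below 0.015 m and z of copper_sleeve_1 in the frame of tube_floor between -0.006 and 0.01 m and angle between each of copper_sleeve_1, copper_sleeve_2's own z axis and vertical below 0.175 rad and linear speed of each of copper_sleeve_1, copper_sleeve_2 below 0.03 m/s and z of copper_sleeve_2 in the frame of tube_floor between 0.05 and 0.07 m) or (horizontal distance between each of copper_sleeve_2, copper_sleeve_1 and tube_floor below 0.015 m and z of copper_sleeve_2 in the frame of tube_floor between -0.006 and 0.01 m and angle between each of copper_sleeve_2, copper_sleeve_1's own z axis and vertical below 0.175 rad and linear speed of each of copper_sleeve_2, copper_sleeve_1 below 0.03 m/s and z of copper_sleeve_1 in the frame of tube_floor between 0.05 and 0.07 m))); the robot touches nothing.
It fails at once if the steel sleeve is moved more than 30 mm or tipped (distance of steel_sleeve from where it was at the start of the episode above 0.03 m or angle between steel_sleeve's own z axis and vertical above 0.3 rad).
It also fails if it takes over 54 s, if anything falls off the work surface, if the arm or the gripper's body presses on something with over 40 N, if the wrist force passes 120 N, or if a joint passes its speed limit or range.

## Working session

There is one attempt and no reset: what is moved stays moved. The work goes in short steps, Python scripts to look and compute and a tool call to move; the robot and the scene stay as the last step left them, time stands still between calls to the robot, and variables do not carry over. Pictures are saved under pics/ and viewed, at most 10 in all, crops included, and the job is handed in when it is done.

Besides the shell and the picture viewer there is one more tool, called after "Emit:" by a JSON object that holds its "name" and its "arguments". play_rows: Moves the arm, as the interface text tells. Its arguments: {"type":"object","properties":{"commands":{"type":"array"},"jaw":{"type":"number"}},"required":["commands"]}

```bash
mkdir -p pics; cat > h.py <<'E'
import numpy as np,cv2
from plant import bot
def cap(n,f=None):
    c=bot.capture(n)
    if f: cv2.imwrite(f'pics/{f}.png',cv2.cvtColor(np.asarray(c['pixels']),cv2.COLOR_RGB2BGR))
    return c
def ray(c,u,v):
    d=np.array([(u-c['cx'])/c['fx'],(v-c['cy'])/c['fy'],1.]);return np.array(c['eye']),np.array(c['rotation'])@d
def onz(c,u,v,z):
    e,d=ray(c,u,v);return e+d*(z-e[2])/d[2]
def proj(c,p):
    q=np.array(c['rotation']).T@(np.array(p)-np.array(c['eye']));return c['fx']*q[0]/q[2]+c['cx'],c['fy']*q[1]/q[2]+c['cy']
def tri(c1,a,c2,b):
    e,d=ray(c1,*a);f,g=ray(c2,*b);s=np.linalg.lstsq(np.stack([d,-g],1),f-e,rcond=None)[0]
    return (e+d*s[0]+f+g*s[1])/2, np.linalg.norm(e+d*s[0]-f-g*s[1])
E
python3 - <<'E'
from h import *
a=cap('scene');b=cap('top')
for c in(a,b):print(c['eye'],c['fx'],c['cx'],c['cy'],np.round(c['rotation'],3).tolist())
im=np.hstack([np.asarray(a['pixels']),np.asarray(b['pixels'])])[:,:,::-1]
cv2.imwrite('pics/a.png',im[:,:560]);cv2.imwrite('pics/b.png',im[:,560:])
o=bot.get_obs();print(o['time'],o['tool_pos'],o['tcp_rot'],o['grip_width'])
E
```

```text
[880.52872961 528.76025366 503.11128117] 418.747381860521 282.04426598831907 207.1897220520398 [-2.149, 0.016, 2.572]
[453.32915083 -33.37730398 774.31044179] 390.5962614664008 281.9866950828733 209.82784332322865 [-3.042, 0.016, -1.591]
0.1 [ 156.49688    -500.75380496  227.40086651] [-3.14021191e+00 -1.57038579e-04  3.02830085e-01] 91.79922275671137
```

View pics/a.png

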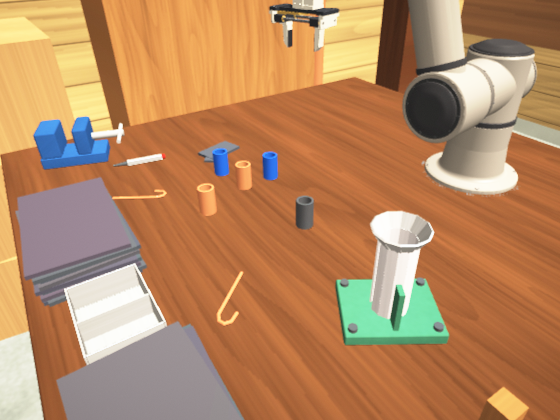

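View pics/b.png

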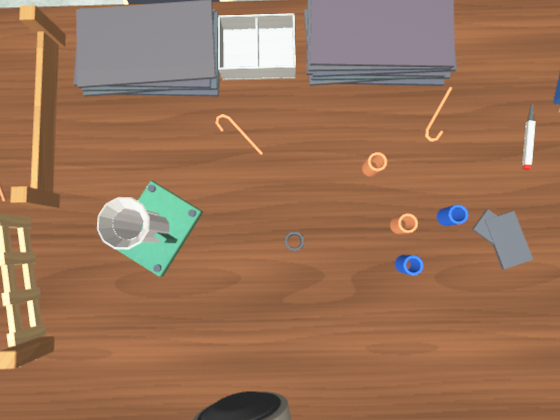

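The scene view shows copper sleeves at (206,200) and (244,175). Blue look-alikes are at (221,162) and (270,166), the steel sleeve at (305,212), and the magazine mouth at (401,230). In the top view, the copper sleeves are at (374,163) and (404,224), the blue ones at (452,215) and (410,265), steel at (294,241), and the funnel at (124,223). The two copper sleeves are the ones meant, because their colour fits. The hooks are orange too, but they are not sleeves.

```bash
sed -i '2i from scipy.spatial.transform import Rotation as Ro' h.py; cat >> h.py <<'E'
def cap(n,f=None,_c=cap):
    c=dict(_c(n,f)); r=np.asarray(c['rotation'])
    if r.shape==(3,): c['rotation']=Ro.from_euler('xyz',r).as_matrix()
    return c
def blobs(c,lo,hi,amin=60):
    h=cv2.cvtColor(np.asarray(c['pixels']),cv2.COLOR_RGB2HSV);m=cv2.inRange(h,lo,hi)
    n,l,s,ce=cv2.connectedComponentsWithStats(m);return m,[(s[i].tolist(),ce[i].round(1).tolist()) for i in range(1,n) if s[i][4]>amin]
E
python3 - <<'E'
from h import *
a=cap('scene');b=cap('top')
A=np.asarray(a['pixels']);B=np.asarray(b['pixels'])
for c,pts in((a,[(206,205),(244,182)]),(b,[(374,156),(395,224)])):
  P=cv2.cvtColor(np.asarray(c['pixels']),cv2.COLOR_RGB2HSV)
  print([P[v,u].tolist() for u,v in pts], P[300,200].tolist())
for n,c in(('s',a),('t',b)):
  for k,lo,hi in(('cu',(5,150,150),(15,255,255)),('bl',(105,150,60),(130,255,255)),('gr',(65,100,40),(85,255,255))):
    print(n,k,blobs(c,lo,hi)[1])
print(onz(b,376,161,60),onz(b,408,223,60),onz(b,124,223,168),onz(b,459,214,60),onz(b,414,266,60),onz(b,294,241,60),proj(a,onz(b,376,161,60)),proj(a,onz(b,124,223,168)))
cr=lambda I,x,y,w,h,k:cv2.resize(I[y:y+h,x:x+w],None,fx=k,fy=k,interpolation=cv2.INTER_CUBIC)
L=np.vstack([cr(A,180,140,140,95,5)[:,:][:300*2]]);L=cv2.resize(L,(400,271))
r1=np.hstack([L,cv2.resize(cr(B,340,140,140,95,5),(400,271))])
r2=np.hstack([cv2.resize(cr(A,330,205,140,95,5),(400,271)),cv2.resize(cr(B,80,180,140,95,5),(400,271))])
cv2.imwrite('pics/c.png',np.vstack([r1,r2])[:,:,::-1])
E
```

```text
[[13, 156, 245], [13, 153, 248]] [12, 170, 179]
[[10, 144, 190], [10, 146, 217]] [12, 136, 157]
s cu [([0, 0, 560, 420, 125520], [310.3, 234.0])]
s bl [([34, 117, 75, 52, 2464], [68.3, 144.4]), ([213, 149, 16, 27, 346], [220.5, 161.6]), ([263, 152, 14, 28, 354], [269.8, 165.3])]
s gr [([336, 279, 112, 65, 4774], [388.6, 316.2])]
t cu []
t bl [([554, 79, 6, 25, 80], [557.5, 93.9]), ([437, 205, 31, 20, 472], [452.3, 215.1]), ([396, 256, 27, 19, 383], [409.1, 264.4])]
t gr [([119, 182, 82, 94, 2728], [163.5, 228.6])]
[ 612.19470608 -199.28367694   60.        ] [ 495.8859264  -252.24489934   60.        ] [499.02434225 223.03128785 168.        ] [ 510.29950623 -345.56097912   60.        ] [ 418.10462452 -258.92211724   60.        ] [467.52849768 -43.85021747  60.        ] (np.float64(206.20346595664796), np.float64(187.73899583121982)) (np.float64(401.18152464616355), np.float64(225.8626078433863))
```

View pics/c.png

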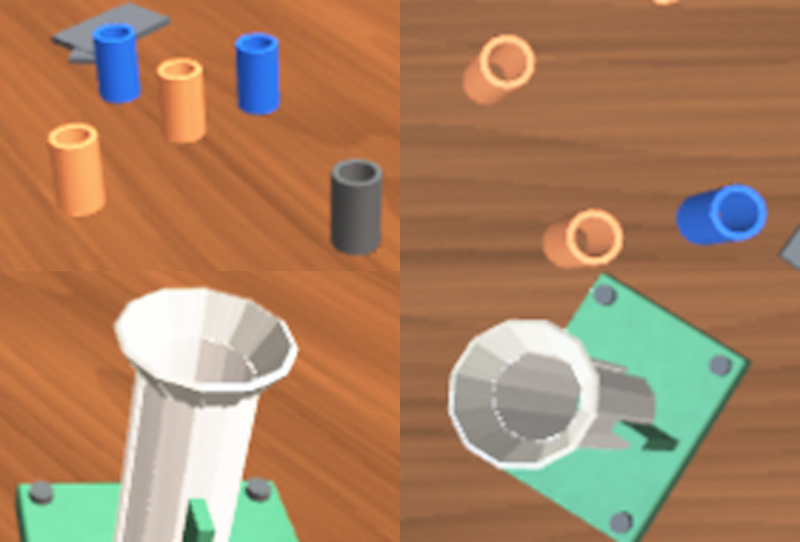

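The crop confirms two orange-copper tubes and the blue ones beside them. Rim centres for A are scene (205.9,187.3) and top (377.5,161.7). For B they are scene (243,164.2) and top (408.3,223.3). The funnel rim is at scene (402.1,229.9) and top (123.8,222.7).

```bash
cat >> h.py <<'E'
def delta(p,yaw=None):
    "shift in tool axes (mm) from current TCP to p, and twist deg"
    o=bot.get_obs();R=Ro.from_euler('xyz',o['tcp_rot']).as_matrix()
    d=R.T@(np.array(p)-np.array(o['tool_pos']))
    return d.round(1).tolist(), None if yaw is None else round(float(np.degrees(o['tcp_rot'][2]-yaw)),1), np.round(o['tool_pos'],1).tolist(), round(float(o['time']),2), np.round(o['tcp_rot'],4).tolist()
E
python3 - <<'E'
from h import *
a=cap('scene');b=cap('top')
for n,p,q in(('A',(205.9,187.3),(377.5,161.7)),('B',(243,164.2),(408.3,223.3)),('F',(402.1,229.9),(123.8,222.7))):
  print(n,tri(a,p,b,q))
print(delta((496,-252,190),.785))
E
```

```text
A (array([ 611.27362825, -202.3638858 ,   59.18414526]), np.float64(0.6426234629384316))
B (array([ 495.67360023, -253.48651016,   58.18303608]), np.float64(0.5724200226028716))
F (array([499.62520627, 225.72583851, 163.04364647]), np.float64(0.7224286401837579))
([398.3, -136.4, 37.9], -27.6, [156.6, -501.0, 227.8], 0.3, [-3.1412, -0.0001, 0.3028])
```

Emit:
{"name": "play_rows", "arguments": {"commands": [{"x":0.045,"y":-0.015,"z":0,"twist":-4},{"x":0.09,"y":-0.031,"z":0,"twist":-8},{"x":0.135,"y":-0.046,"z":0.005,"twist":-12},{"x":0.18,"y":-0.062,"z":0.01,"twist":-16},{"x":0.225,"y":-0.077,"z":0.015,"twist":-20},{"x":0.27,"y":-0.092,"z":0.02,"twist":-24},{"x":0.315,"y":-0.108,"z":0.025,"twist":-27.6},{"x":0.355,"y":-0.121,"z":0.03,"twist":-27.6}], "jaw": 0.3}}

```text
time: 1.1
tool_pos: [460.9, -278.0, 197.9]
tcp_rot: [3.141, -0.0, 0.787]
contact_force: [-1.1, -0.9, 1.0]
grip_width: 64.3
finger_force: 0.0
```

```bash
python3 - <<'E'
from h import *
w=cap('wrist','w1')
print(w['eye'],w['rotation'].round(3).tolist(),w['fx'],w['cx'],w['cy'])
print(proj(w,(495.7,-253.5,59)),proj(w,(611.3,-202.4,59)))
print(delta((495.7,-253.5,190),.785))
E
```

```text
[ 514.2771119  -225.58858015  354.69143502] [[0.709, -0.678, -0.196], [-0.706, -0.681, -0.196], [-0.001, 0.277, -0.961]] 336.28978350613045 279.41036270948644 210.2493800577521
(np.float64(287.15431140978814), np.float64(152.37521978320098)) (np.float64(347.31113866546406), np.float64(-0.9717476288046782))
([36.6, 7.2, 7.2], 0.2, [464.8, -274.4, 197.0], 1.15, [-3.1415, -0.0035, 0.7882])
```

View pics/w1.png

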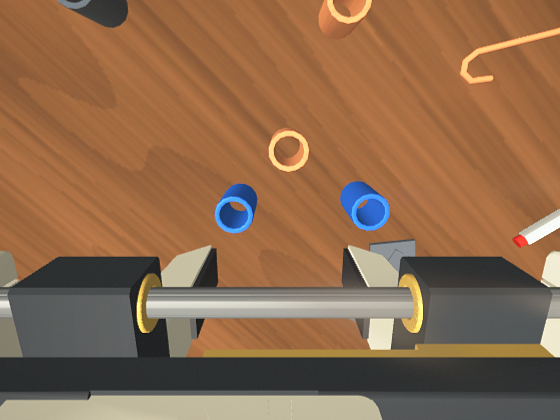

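B's rim is at (289,150), within 2 px of the prediction (287,152). The blue sleeves are at (235,212) and (369,210), to the sides behind the closing line.

Emit:
{"name": "play_rows", "arguments": {"commands": [{"x":0.015,"y":0.003,"z":0,"twist":0},{"x":0.03,"y":0.005,"z":0.015,"twist":0},{"x":0.04,"y":0.007,"z":0.035,"twist":0},{"x":0.044,"y":0.007,"z":0.055,"twist":0},{"x":0.044,"y":0.007,"z":0.075,"twist":0},{"x":0.044,"y":0.007,"z":0.088,"twist":0},{"x":0.044,"y":0.007,"z":0.088,"twist":0},{"x":0.044,"y":0.007,"z":0.088,"twist":0}]}}

```text
time: 1.95
tool_pos: [495.4, -254.1, 110.2]
tcp_rot: [3.141, 0.0, 0.784]
contact_force: [0.2, 0.4, -0.2]
grip_width: 64.6
finger_force: 0.0
```

```bash
python3 - <<'E'
from h import *
w=cap('wrist','w2')
print(delta((495.7,-253.5,54),.785),proj(w,(495.7,-253.5,59)))
h=cv2.cvtColor(np.asarray(w['pixels']),cv2.COLOR_RGB2HSV)
m=cv2.inRange(h,(8,100,225),(20,255,255))
cs=[c for c in cv2.findContours(m,cv2.RETR_EXTERNAL,cv2.CHAIN_APPROX_NONE)[0] if cv2.contourArea(c)>300]
for c in cs:
  e=cv2.fitEllipse(c);print(cv2.boundingRect(c),e,onz(w,*e[0],60))
E
```

```text
([0.5, -0.6, 56.7], -0.1, [495.7, -254.3, 110.7], 2.0, [3.1402, -0.0002, 0.7838]) (np.float64(278.05832021746096), np.float64(230.8640840858785))
(253, 187, 54, 68) ((278.9620666503906, 224.72344970703125), (42.205989837646484, 59.7824592590332), 145.6011505126953) [ 499.36212793 -250.6894975    60.        ]
(501, 78, 59, 53) ((535.4718017578125, 105.08195495605469), (38.6996955871582, 68.53601837158203), 64.60539245605469) [ 658.18871162 -305.03885757   60.        ]
(319, 0, 76, 65) ((358.4374694824219, 31.7486629486084), (60.584632873535156, 77.1888427734375), 61.168907165527344) [ 610.53692663 -202.20316766   60.        ]
```

Emit:
{"name": "play_rows", "arguments": {"commands": [{"x":0.001,"y":0,"z":0.01,"twist":0},{"x":0.001,"y":0,"z":0.022,"twist":0},{"x":0.001,"y":0,"z":0.034,"twist":0},{"x":0.001,"y":0,"z":0.045,"twist":0},{"x":0.001,"y":0,"z":0.053,"twist":0},{"x":0.001,"y":0,"z":0.056,"twist":0},{"x":0.001,"y":0,"z":0.056,"twist":0},{"x":0.001,"y":0,"z":0.056,"twist":0}]}}

```text
time: 2.8
tool_pos: [496.4, -253.1, 54.3]
tcp_rot: [3.141, -0.0, 0.784]
contact_force: [0.6, 0.0, -0.2]
grip_width: 64.1
finger_force: 0.0
```

Emit:
{"name": "play_rows", "arguments": {"commands": [{"x":0,"y":0,"z":0,"twist":0},{"x":0,"y":0,"z":0,"twist":0},{"x":0,"y":0,"z":0,"twist":0},{"x":0,"y":0,"z":0,"twist":0},{"x":0,"y":0,"z":0,"twist":0},{"x":0,"y":0,"z":0,"twist":0},{"x":0,"y":0,"z":0,"twist":0},{"x":0,"y":0,"z":0,"twist":0}], "jaw": 1}}

```text
time: 3.6
tool_pos: [496.3, -253.1, 54.2]
tcp_rot: [3.141, -0.0, 0.785]
contact_force: [0.5, -0.6, 0.8]
grip_width: 33.7
finger_force: 30.0
```

Emit:
{"name": "play_rows", "arguments": {"commands": [{"x":0,"y":0,"z":-0.015,"twist":0},{"x":0,"y":0,"z":-0.04,"twist":0},{"x":0,"y":0,"z":-0.075,"twist":0},{"x":0,"y":0,"z":-0.11,"twist":0},{"x":0,"y":0,"z":-0.145,"twist":0},{"x":0.01,"y":-0.01,"z":-0.175,"twist":0},{"x":0.025,"y":-0.025,"z":-0.195,"twist":0},{"x":0.05,"y":-0.05,"z":-0.2,"twist":0}]}}

```text
time: 4.4
tool_pos: [496.6, -183.0, 255.8]
tcp_rot: [3.138, -0.0, 0.782]
contact_force: [1.7, 0.1, -4.2]
grip_width: 34.1
finger_force: 30.0
```

Emit:
{"name": "play_rows", "arguments": {"commands": [{"x":0.03,"y":-0.03,"z":0,"twist":0},{"x":0.06,"y":-0.06,"z":0,"twist":0},{"x":0.09,"y":-0.09,"z":0,"twist":0},{"x":0.12,"y":-0.12,"z":0,"twist":0},{"x":0.15,"y":-0.15,"z":0,"twist":0},{"x":0.18,"y":-0.178,"z":0,"twist":0},{"x":0.205,"y":-0.203,"z":0,"twist":0},{"x":0.23,"y":-0.227,"z":0,"twist":0}]}}

```text
time: 5.2
tool_pos: [497.6, 142.6, 253.2]
tcp_rot: [-3.14, 0.002, 0.785]
contact_force: [-0.5, -0.0, -3.8]
grip_width: 34.2
finger_force: 30.0
```

Emit:
{"name": "play_rows", "arguments": {"commands": [{"x":0.02,"y":-0.02,"z":0,"twist":0},{"x":0.035,"y":-0.035,"z":0,"twist":0},{"x":0.047,"y":-0.046,"z":0,"twist":0},{"x":0.055,"y":-0.054,"z":0,"twist":0},{"x":0.06,"y":-0.059,"z":0,"twist":0},{"x":0.061,"y":-0.059,"z":0,"twist":0},{"x":0.061,"y":-0.059,"z":0,"twist":0},{"x":0.061,"y":-0.059,"z":0,"twist":0}]}}

```text
time: 6.0
tool_pos: [500.2, 225.0, 254.0]
tcp_rot: [3.141, 0.0, 0.784]
contact_force: [0.7, -0.1, -3.2]
grip_width: 33.9
finger_force: 30.0
```

```bash
python3 - <<'E'
from h import *
w=cap('wrist');s=cap('scene')
W=np.asarray(w['pixels']);S=np.asarray(s['pixels'])
print(delta((499.6,225.7,205)),proj(w,(499.6,225.7,168)),proj(s,(499.6,225.7,168)))
o=bot.get_obs();print(o['grip_width'],o['finger_force'])
im=np.hstack([cv2.resize(W[0:300,80:480],(400,300)),cv2.resize(S[130:350,280:500],(400,400))[:300]])
cv2.imwrite('pics/d.png',im[:,:,::-1])
E
```

```text
([-0.0, -0.9, 49.1], None, [500.2, 225.1, 254.1], 6.1, [3.1414, 0.0001, 0.7836]) (np.float64(277.33962016414245), np.float64(216.0835290909265)) (np.float64(402.33664765081994), np.float64(226.95538776200655))
33.847644454466604 29.9943202547729
```

View pics/d.png

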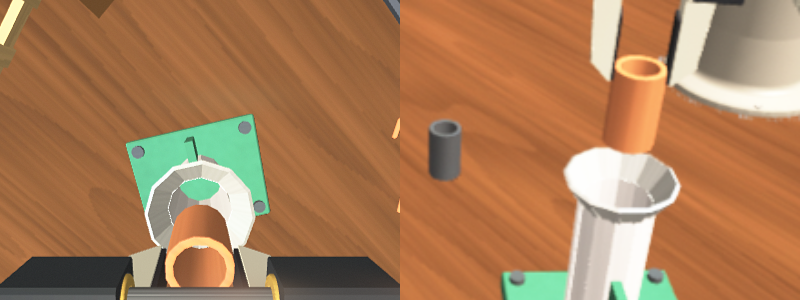

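The sleeve hangs upright over the mouth: funnel rim centred at wrist px (280,208), sleeve at (280,262). Next I lower it into the throat and release.

Emit:
{"name": "play_rows", "arguments": {"commands": [{"x":-0.001,"y":0.001,"z":0.008,"twist":0},{"x":-0.001,"y":0.001,"z":0.018,"twist":0},{"x":-0.001,"y":0.001,"z":0.028,"twist":0},{"x":-0.001,"y":0.001,"z":0.038,"twist":0},{"x":-0.001,"y":0.001,"z":0.047,"twist":0},{"x":-0.001,"y":0.001,"z":0.053,"twist":0},{"x":-0.001,"y":0.001,"z":0.054,"twist":0},{"x":-0.001,"y":0.001,"z":0.054,"twist":0}]}}

```text
time: 6.9
tool_pos: [500.2, 224.4, 199.9]
tcp_rot: [3.142, 0.0, 0.785]
contact_force: [0.1, -0.8, -3.2]
grip_width: 33.9
finger_force: 30.0
```

Emit:
{"name": "play_rows", "arguments": {"commands": [{"x":0,"y":0,"z":0,"twist":0},{"x":0,"y":0,"z":0,"twist":0},{"x":0,"y":0,"z":0,"twist":0},{"x":0,"y":0,"z":0,"twist":0},{"x":0,"y":0,"z":0,"twist":0},{"x":0,"y":0,"z":0,"twist":0},{"x":0,"y":0,"z":-0.01,"twist":0},{"x":0,"y":0,"z":-0.03,"twist":0}], "jaw": 0.3}}

```text
time: 7.7
tool_pos: [499.4, 224.1, 229.6]
tcp_rot: [-3.14, 0.003, 0.785]
contact_force: [-0.3, 0.5, -0.3]
grip_width: 64.2
finger_force: 0.0
```

```bash
python3 - <<'E'
from h import *
w=cap('wrist');s=cap('scene');t=cap('top')
W=np.asarray(w['pixels']);S=np.asarray(s['pixels']);T=np.asarray(t['pixels'])
print(delta((611,-202,240)))
im=np.hstack([W[50:350,80:480],cv2.resize(S[180:350,320:460],(247,300)),cv2.resize(T[180:260,90:130],(150,300))])
cv2.imwrite('pics/e.png',im[:,:,::-1])
E
```

```text
([-223.5, 379.7, -8.5], None, [500.9, 224.6, 231.5], 7.85, [3.1399, -0.003, 0.7846])
```

View pics/e.png

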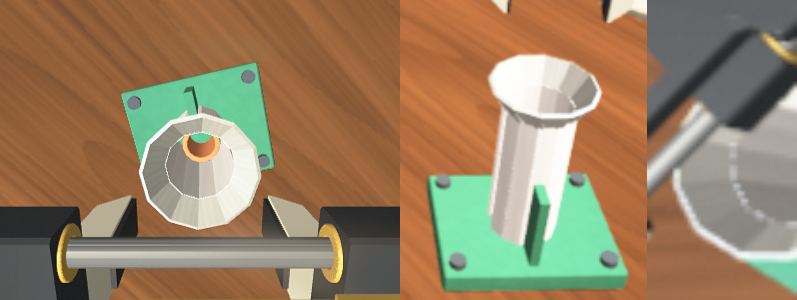

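The first sleeve stands in the tube: its ring is at crop (201,145), deep in the bore. On to A.

Emit:
{"name": "play_rows", "arguments": {"commands": [{"x":-0.012,"y":0.02,"z":-0.01,"twist":0},{"x":-0.035,"y":0.06,"z":-0.01,"twist":0},{"x":-0.06,"y":0.102,"z":-0.01,"twist":0},{"x":-0.085,"y":0.145,"z":-0.01,"twist":0},{"x":-0.11,"y":0.187,"z":-0.01,"twist":0},{"x":-0.135,"y":0.23,"z":-0.01,"twist":0},{"x":-0.16,"y":0.273,"z":-0.01,"twist":0},{"x":-0.182,"y":0.31,"z":0,"twist":0}]}}

```text
time: 8.65
tool_pos: [590.9, -126.4, 230.4]
tcp_rot: [3.14, -0.001, 0.784]
contact_force: [-0.2, 0.1, -0.4]
grip_width: 64.3
finger_force: 0.0
```

Emit:
{"name": "play_rows", "arguments": {"commands": [{"x":-0.018,"y":0.031,"z":0.01,"twist":0},{"x":-0.03,"y":0.051,"z":0.03,"twist":0},{"x":-0.038,"y":0.064,"z":0.055,"twist":0},{"x":-0.041,"y":0.07,"z":0.08,"twist":0},{"x":-0.041,"y":0.07,"z":0.105,"twist":0},{"x":-0.041,"y":0.07,"z":0.12,"twist":0},{"x":-0.041,"y":0.07,"z":0.12,"twist":0},{"x":-0.041,"y":0.07,"z":0.12,"twist":0}]}}

```text
time: 9.45
tool_pos: [610.7, -202.1, 109.8]
tcp_rot: [-3.141, 0.0, 0.785]
contact_force: [0.4, 0.2, 0.1]
grip_width: 64.3
finger_force: 0.0
```

```bash
python3 - <<'E'
from h import *
w=cap('wrist','f')
print(delta((611,-202,54)),proj(w,(611,-202,60)))
E
```

```text
([0.0, -0.3, 56.7], None, [611.1, -202.2, 110.7], 9.5, [3.1405, -0.0003, 0.7846]) (np.float64(278.71715862111466), np.float64(232.04072727446308))
```

View pics/f.png

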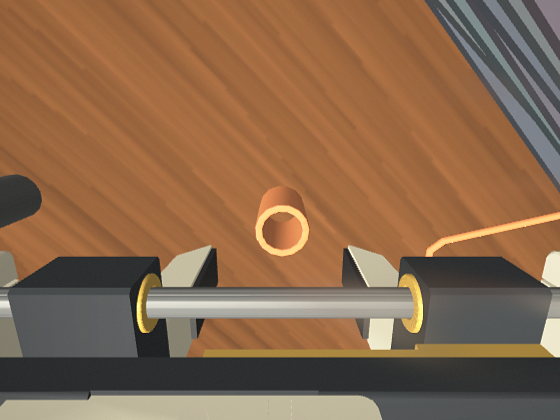

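A's rim is at (282,230), against a prediction of (279,232), so it is about 2 mm towards tool +y. I add that and descend.

Emit:
{"name": "play_rows", "arguments": {"commands": [{"x":0.001,"y":0.001,"z":0.01,"twist":0},{"x":0.001,"y":0.0015,"z":0.022,"twist":0},{"x":0.001,"y":0.0015,"z":0.034,"twist":0},{"x":0.001,"y":0.0015,"z":0.045,"twist":0},{"x":0.001,"y":0.0015,"z":0.053,"twist":0},{"x":0.001,"y":0.0015,"z":0.056,"twist":0},{"x":0.001,"y":0.0015,"z":0.056,"twist":0},{"x":0.001,"y":0.0015,"z":0.056,"twist":0}]}}

```text
time: 10.3
tool_pos: [612.8, -202.7, 54.3]
tcp_rot: [3.141, -0.0, 0.785]
contact_force: [0.1, -0.5, 0.1]
grip_width: 64.3
finger_force: 0.0
```

Emit:
{"name": "play_rows", "arguments": {"commands": [{"x":0,"y":0,"z":0,"twist":0},{"x":0,"y":0,"z":0,"twist":0},{"x":0,"y":0,"z":0,"twist":0},{"x":0,"y":0,"z":0,"twist":0},{"x":0,"y":0,"z":0,"twist":0},{"x":0,"y":0,"z":0,"twist":0},{"x":0,"y":0,"z":0,"twist":0},{"x":0,"y":0,"z":0,"twist":0}], "jaw": 1}}

```text
time: 11.1
tool_pos: [612.6, -202.5, 54.2]
tcp_rot: [3.141, -0.0, 0.785]
contact_force: [0.0, 1.3, 2.5]
grip_width: 34.6
finger_force: 30.0
```

Emit:
{"name": "play_rows", "arguments": {"commands": [{"x":0,"y":0,"z":-0.015,"twist":0},{"x":0,"y":0,"z":-0.04,"twist":0},{"x":0,"y":0,"z":-0.075,"twist":0},{"x":0,"y":0,"z":-0.11,"twist":0},{"x":0,"y":0,"z":-0.145,"twist":0},{"x":0,"y":0,"z":-0.175,"twist":0},{"x":0,"y":0,"z":-0.195,"twist":0},{"x":0,"y":0,"z":-0.2,"twist":0}]}}

```text
time: 11.9
tool_pos: [613.2, -202.8, 257.6]
tcp_rot: [3.137, -0.002, 0.784]
contact_force: [-0.3, -0.4, -1.4]
grip_width: 34.9
finger_force: 30.0
```

Emit:
{"name": "play_rows", "arguments": {"commands": [{"x":0.012,"y":-0.02,"z":0,"twist":0},{"x":0.035,"y":-0.06,"z":0,"twist":0},{"x":0.06,"y":-0.103,"z":0,"twist":0},{"x":0.085,"y":-0.146,"z":0,"twist":0},{"x":0.11,"y":-0.189,"z":0,"twist":0},{"x":0.135,"y":-0.232,"z":0,"twist":0},{"x":0.16,"y":-0.274,"z":0,"twist":0},{"x":0.182,"y":-0.312,"z":0,"twist":0}]}}

```text
time: 12.7
tool_pos: [519.3, 149.0, 253.1]
tcp_rot: [-3.14, 0.001, 0.785]
contact_force: [1.8, -0.2, -2.6]
grip_width: 34.8
finger_force: 30.0
```

Emit:
{"name": "play_rows", "arguments": {"commands": [{"x":0.018,"y":-0.031,"z":0,"twist":0},{"x":0.03,"y":-0.052,"z":0,"twist":0},{"x":0.038,"y":-0.066,"z":0,"twist":0},{"x":0.04,"y":-0.069,"z":0,"twist":0},{"x":0.04,"y":-0.069,"z":0,"twist":0},{"x":0.04,"y":-0.069,"z":0,"twist":0},{"x":0.04,"y":-0.069,"z":0,"twist":0},{"x":0.04,"y":-0.069,"z":0,"twist":0}]}}

```text
time: 13.5
tool_pos: [500.8, 223.1, 253.9]
tcp_rot: [3.141, 0.0, 0.783]
contact_force: [-0.2, 0.0, -2.4]
grip_width: 34.9
finger_force: 30.0
```

```bash
python3 - <<'E'
from h import *
w=cap('wrist');s=cap('scene')
W=np.asarray(w['pixels']);S=np.asarray(s['pixels'])
print(delta((500.1,224.3,200)),bot.get_obs()['grip_width'])
im=np.hstack([W[0:300,80:480],cv2.resize(S[130:350,280:500],(400,400))[:300]])
cv2.imwrite('pics/g.png',im[:,:,::-1])
E
```

```text
([0.2, -1.0, 54.0], None, [500.7, 223.4, 254.0], 13.6, [3.1415, 0.0, 0.7835]) 34.82177443632214
```

View pics/g.png

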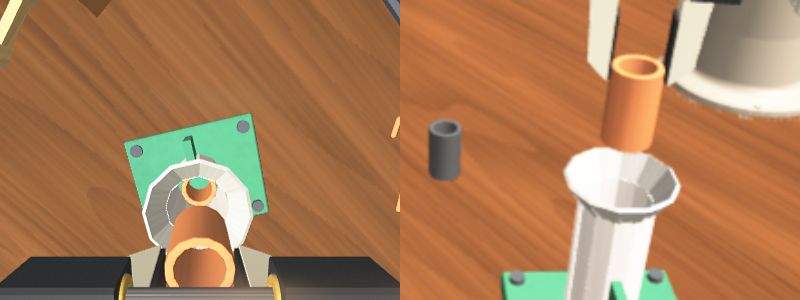

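The second sleeve hangs over the mouth at (200,268), with the first visible in the bore at (199,192). Lower and release.

Emit:
{"name": "play_rows", "arguments": {"commands": [{"x":0,"y":-0.001,"z":0.008,"twist":0},{"x":0,"y":-0.001,"z":0.018,"twist":0},{"x":0,"y":-0.001,"z":0.028,"twist":0},{"x":0,"y":-0.001,"z":0.038,"twist":0},{"x":0,"y":-0.001,"z":0.047,"twist":0},{"x":0,"y":-0.001,"z":0.053,"twist":0},{"x":0,"y":-0.001,"z":0.054,"twist":0},{"x":0,"y":-0.001,"z":0.054,"twist":0}]}}

```text
time: 14.4
tool_pos: [499.8, 224.7, 199.9]
tcp_rot: [3.142, 0.0, 0.785]
contact_force: [0.6, 0.4, -2.9]
grip_width: 34.6
finger_force: 30.0
```

Emit:
{"name": "play_rows", "arguments": {"commands": [{"x":0,"y":0,"z":0,"twist":0},{"x":0,"y":0,"z":0,"twist":0},{"x":0,"y":0,"z":0,"twist":0},{"x":0,"y":0,"z":0,"twist":0},{"x":0,"y":0,"z":0,"twist":0},{"x":0,"y":0,"z":0,"twist":0},{"x":0,"y":0,"z":-0.01,"twist":0},{"x":0,"y":0,"z":-0.03,"twist":0}], "jaw": 0.3}}

```text
time: 15.2
tool_pos: [499.0, 224.5, 229.5]
tcp_rot: [-3.14, 0.003, 0.784]
contact_force: [0.8, -0.2, 0.3]
grip_width: 64.8
finger_force: 0.0
```

Emit:
{"name": "play_rows", "arguments": {"commands": [{"x":-0.01,"y":0.01,"z":-0.02,"twist":0},{"x":-0.03,"y":0.03,"z":-0.03,"twist":0},{"x":-0.05,"y":0.05,"z":-0.03,"twist":0},{"x":-0.07,"y":0.07,"z":-0.03,"twist":0},{"x":-0.085,"y":0.085,"z":-0.03,"twist":0},{"x":-0.09,"y":0.09,"z":-0.03,"twist":0},{"x":-0.09,"y":0.09,"z":-0.03,"twist":0},{"x":-0.09,"y":0.09,"z":-0.03,"twist":0}]}}

```text
time: 16.0
tool_pos: [499.7, 98.1, 260.3]
tcp_rot: [-3.142, -0.001, 0.785]
contact_force: [1.2, 1.1, -0.1]
grip_width: 64.2
finger_force: 0.0
```

```bash
python3 - <<'E'
from h import *
w=cap('wrist');s=cap('scene');t=cap('top')
W=np.asarray(w['pixels']);S=np.asarray(s['pixels']);T=np.asarray(t['pixels'])
for z in(80,140):print(z,[ [round(float(x)) for x in proj(c,(500,224,z))] for c in(s,t)])
im=np.hstack([cv2.resize(T[170:290,60:220],(400,300)),cv2.resize(S[180:350,320:460],(400,486))[:300]])
im=np.vstack([im,np.hstack([W[0:300,80:480],cv2.resize(S[130:250,180:340],(400,300))])])
cv2.imwrite('pics/i.png',im[:,:,::-1])
E
```

```text
80 [[393, 275], [144, 226]]
140 [[398, 243], [131, 224]]
```

View pics/i.png

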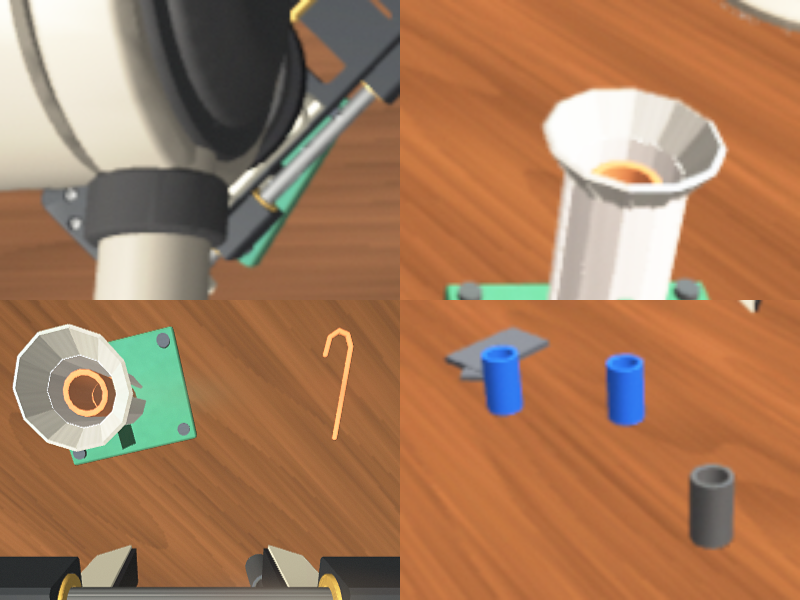

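The upper sleeve's rim is seen level and just below the throat, wrist crop (85,392), with the lower ring inside it. Steel and blue sleeves stand untouched and the arm is clear.

```bash
python3 -c "
from plant import bot
print(bot.close_job())"
```

```text
the job is handed in; nothing more can be done
None
```

I loaded both copper sleeves into the feed tube and handed the job in at about 16 s. The last pictures show them stacked upright, with the steel sleeve standing where it was and the arm clear. The hand-in returned no verdict.

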